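Pack the stringing caddy

TASK

Pack the walnut bench caddy for a stringing job with the things standing beside it on the front bench: put the spool of copper wire over the brass spindle, stand the jar of blue beads in the deep wide well, the dropper bottle in the deep narrow well and the white tin in the shallow dish, each upright and fully down in its place, and let go of them all. Leave the spool of silver wire and the jar of red beads standing where they are.

Things in the scene. Friction and masses are not known exactly. Their poses are not given: they have to be found in the camera images.
- copper_spool: Full spool of bright copper (orange-brown) wire with black spoked flanges, the one that belongs in the caddy, standing on the front bench: 52 mm diameter, 36 mm high, open bore of 23 mm diameter through its upright axis, 0.11 kg. Origin: on the axis, at the underside; z up.
- blue_jar: Clear glass jar of blue beads with a cork stopper, standing on the front bench: body 50 mm diameter, 67 mm high with the cork (the straight glass can be gripped from about 10 to 45 mm up), 0.09 kg. Origin: centre of its underside; z up. It belongs in the caddy.
- dropper_bottle: Small amber dropper bottle with a white label and a black rubber bulb, upright: body 33 mm diameter up to about 65 mm, cap and bulb above it, 102 mm high in all, 0.07 kg. Origin: centre of its underside; z up. It belongs in the caddy.
- white_tin: Round white lidded tin, lying flat, lid up: 51 mm diameter, 25 mm high, 0.06 kg. Origin: centre of its underside; z up. It belongs in the caddy.
- spindle_insert: Fixed 76 mm square beech insert, one of four in a row (pitch 78 mm, any order) in a walnut tray 94 mm wide with walls 20 mm high. Origin: centre of its underside, 5 mm above the bench; z up, x along the row, y across it. Plate 12 mm thick; upright brass spindle at its centre, 10 mm diameter, round tip 30 mm above the plate. A spool fully down rests on the plate, 12 mm above this origin.
- jar_insert: Fixed 76 mm square beech insert, one of four in a row (pitch 78 mm, any order) in a walnut tray 94 mm wide with walls 20 mm high. Origin: centre of its underside, 5 mm above the bench; z up, x along the row, y across it. Block 26 mm high; deep wide round well at its centre, 64 mm diameter, 20 mm deep, floor 6 mm above this origin.
- bottle_insert: Fixed 76 mm square beech insert, one of four in a row (pitch 78 mm, any order) in a walnut tray 94 mm wide with walls 20 mm high. Origin: centre of its underside, 5 mm above the bench; z up, x along the row, y across it. Block 32 mm high; deep narrow round well at its centre, 48 mm diameter, 26 mm deep, floor 6 mm above this origin.
- tin_insert: Fixed 76 mm square beech insert, one of four in a row (pitch 78 mm, any order) in a walnut tray 94 mm wide with walls 20 mm high. Origin: centre of its underside, 5 mm above the bench; z up, x along the row, y across it. Low block 16 mm high; shallow round dish at its centre, 65 mm diameter, 10 mm deep, floor 6 mm above this origin.
- silver_spool: Full spool of bright silver-grey wire with black spoked flanges, a look-alike that does not belong and stays where it is, standing on the front bench: 52 mm diameter, 36 mm high, open bore of 23 mm diameter through its upright axis, 0.11 kg. Origin: on the axis, at the underside; z up.
- red_jar: Clear glass jar of red beads with a cork stopper, standing on the front bench: body 46 mm diameter, 77 mm high with the cork (the straight glass can be gripped from about 10 to 55 mm up), 0.09 kg. Origin: centre of its underside; z up. A look-alike: it does not belong in the caddy and stays where it is.
Mind the look-alikes: they are no part of the job. What is meant by the white_tin is not green or purple, and is the larger of those in its own colour.

How it is judged:
At the end, for the whole second after the job is handed in: Copper spool over the spindle (11 mm), blue jar, dropper bottle and white tin in their own wells (12 mm from the insert's centre), each down on its seat to 4 mm, upright to 0.12 rad, at rest; silver spool and red jar upright, within 20 mm of where they stood (horizontal distance between copper_spool and spindle_insert below 0.011 m and z of copper_spool in the frame of spindle_insert between 0.008 and 0.016 m and angle between each of copper_spool, blue_jar, dropper_bottle, white_tin, silver_spool, red_jar's own z axis and vertical below 0.12 rad and linear speed of each of copper_spool, blue_jar, dropper_bottle, white_tin below 0.02 m/s and horizontal distance between blue_jar and jar_insert below 0.012 m and z of blue_jar in the frame of jar_insert between 0.002 and 0.01 m and horizontal distance between dropper_bottle and bottle_insert below 0.012 m and z of dropper_bottle in the frame of bottle_insert between 0.002 and 0.01 m and horizontal distance between white_tin and tin_insert below 0.012 m and z of white_tin in the frame of tin_insert between 0.002 and 0.01 m and distance of each of silver_spool, red_jar from where it was at the start of the episode below 0.02 m); the robot touches nothing.
It fails at once if the spool of silver wire was moved from its place or knocked over (distance of silver_spool from where it was at the start of the episode above 0.025 m or angle between silver_spool's own z axis and vertical above 0.3 rad).
It fails at once if the jar of red beads was moved from its place or knocked over (distance of red_jar from where it was at the start of the episode above 0.025 m or angle between red_jar's own z axis and vertical above 0.3 rad).
It also fails if it takes over 104 s, if anything falls off the work surface, if the arm or the gripper's body presses on something with over 40 N, if the wrist force passes 120 N, or if a joint passes its speed limit or range.

ROBOT

A 7-joint arm with a two-finger parallel gripper is mounted at the origin on a cart in front of the work surface, level with it; the furniture and walls round the work are solid. World frame = base frame: x ahead of the robot, y to its left, z up, the work surface at z = 0. Lengths are in m, angles in rad, forces in N, time in s.
With the tool pointing down it reaches from about 0.425 to 0.925 m from the base axis. Payload 6.8 kg.
Tool frame: the origin (TCP) lies at the very end of the fingers, on their centre line; the grasp point (between the pads) lies 19 mm behind it; z points along the fingers, y is the line along which they close (so a half turn about z gives the same grasp; the last joint's range is limited). The gripper opens to 85 mm and grips with 20 to 120 N. Pads are 22 mm wide; open, the fingers measure 114 mm over their backs; the gripper's body (76 mm by 85 mm) begins 54 mm behind the grasp point. The pads swing forward as they close: fully open they stand 13 mm farther back than shut.
Start: joints at [-1.312, 0.477, 0.022, 1.555, -0.011, 1.109, -0.083], TCP at [0.242, 0.63, 0.231] pointing down, gripper open.
Joint ranges: [-2.96, 2.96], [-0.34, 2.1], [-1.41, 1.46], [0.24, 2.44], [-1.37, 4.51], [0.17, 1.92], [-2.96, 2.96]. Speed limits (rad/s): [2.39, 2.39, 3.14, 3.14, 3.14, 3.14, 3.14].

INTERFACE

Orientations are given as a unit quaternion [w, x, y, z].
In Python, from station import monitor, eyes, bot gives the robot as it stands.
- The arm moves only by the tool hand_motion, called after "Emit:" as name([rows], argument=value, ...), one row to a line, values as JSON. Schema: {"type":"object","properties":{"ticks":{"type":"object","properties":{"moves":{"type":"array","items":{"type":"array","items":{"type":"number"},"minItems":5,"maxItems":5},"minItems":1,"maxItems":20}},"additionalProperties":false,"required":["moves"]},"clamp_n":{"type":"number"},"only":{"type":"string"},"quiet":{"type":"boolean"},"lines":{"type":"string"}},"required":["ticks"],"additionalProperties":false}. ticks is an object whose key "moves" holds a list of rows, 1 to 20 of them, each of 5 numbers: dx, dy, dz in shares of the most that a row can go, 1 being 50 mm, then a turn about the tool's z in shares of 2 pi rad (1.0 is 2 pi rad), then the opening from 0.0 (shut) to 1.0 (fully open); each row shifts and turns the commanded pose from where the row before left it, along the tool's axes as they then stand; what a row does not reach is not made up. A row lasts 1/10 s, in which the tool goes at most 0.05 m and 0.15 rad, less where a joint would pass 70% of its speed; a pose out of reach is approached as far as the arm can. The fingers move at their own pace and stop on an object; clamp_n is the grip in N (left out, the last holds). Time passes only in rows, so rows that do not move let the fingers close. The tool returns the time, the measured TCP pose, the force, the opening and the grip force at its end. only (a regular expression) keeps the lines of the reply that match it, lines (a string "A,B") keeps lines A to B, and quiet returns only ok. No shift or turn number may pass 1 either way. Input that does not fit is refused with a message, and nothing moves.
- monitor.get_obs(): the state, without advancing time (a new reading comes with each control period).
- eyes.read_camera(name): name is "side" or "top" or "wrist"; returns the picture (480x640x3 uint8, blue, green, red); there is no depth.
- eyes.camera_info(name): a dict with "vertical_fov" (degrees; the focal length in pixels is half the picture's height over the tangent of half this angle, whatever the lens; pixels are square), "cx", "cy" (the principal point, pixels), "view" (4x4, takes a point from world to camera coordinates); the wrist camera has in their place "hand_eye" (4x4, takes a point from camera to tool coordinates, whose origin is the TCP and whose axes are the flange's). Camera axes: x right, y up, looking along -z (the intrinsics and any distortion apply to the point x, -y, -z); pixel columns grow to the right and rows downward; lengths in m; the calibration is good to about 2 mm. A picture is of the moment at which its call begins: read the wrist's pose just before it. camera_info takes no time and is no camera call.
- bot.hand_in(): hands the job in; it is judged then, once.
The state is a dict: "t": time; "q": joint angles; "joint_vel": joint speeds; "joint_torque": joint torques, N m; "eef_pos": TCP position; "tool_rot": TCP orientation; "contact_force": force on the tool from outside, world axes, zero at the start; "torque": the same for the moment, N m; "gripper_width": opening from 0.0 (shut) to 1.0 (fully open); "grasp_force": force on a finger pad.
Only numpy, scipy, OpenCV 4.12 (cv2) and the standard library are available. Lean on these libraries where they do the work, as an engineer would, in place of code of your own. Each camera call takes 0.05 s, during which the arm holds its last target. There are 200 camera calls.

## Working session

There is one attempt and no reset: what is moved stays moved. The work goes in short steps, Python scripts to look and compute and a tool call to move; the robot and the scene stay as the last step left them, time stands still between calls to the robot, and variables do not carry over. Pictures are saved under pics/ and viewed, at most 17 in all, crops included, and the job is handed in when it is done.

```bash
ls; mkdir -p pics
```

Run:
```python
from station import monitor, eyes, bot
import cv2
print(monitor.get_obs())
for n in ("side","top","wrist"):
    cv2.imwrite(f"pics/{n}0.png",eyes.read_camera(n)); print(n,eyes.camera_info(n))
```

```text
pics
{'t': 0.0, 'q': array([-1.31211555,  0.47778705,  0.02236425,  1.55646459, -0.01148013,
        1.10931229, -0.08309367]), 'joint_vel': array([ 1.47428998e-03, -7.01324973e-04,  2.78775132e-06, -3.47350717e-04,
       -1.13227096e-03, -1.61062193e-03,  1.27118650e-03]), 'joint_torque': array([-1.76553658e-04, -5.96442676e+01,  1.60809137e+00, -2.81197232e+01,
        1.24973714e-02,  9.14697011e-03,  5.17239968e-06]), 'eef_pos': array([0.24188186, 0.62952822, 0.23032941]), 'tool_rot': array([-8.57787627e-05,  1.82356753e-01,  9.83232000e-01, -9.17395582e-04]), 'contact_force': array([ 0.76659806,  0.05520302, -1.07378604]), 'torque': array([-0.01888981, -0.00137815, -0.02622413]), 'grasp_force': 0.0, 'gripper_width': 1.001217827205929}
side {'vertical_fov': 48.04090990132699, 'cx': 330.1331897512184, 'cy': 235.56015228735455, 'view': array([[-0.99946104, -0.02908308,  0.01522488,  0.51901673],
       [ 0.02938009, -0.58560078,  0.810067  , -0.02543769],
       [-0.01464354,  0.81007771,  0.58613963, -1.07692478],
       [ 0.        ,  0.        ,  0.        ,  1.        ]])}
top {'vertical_fov': 51.97885891297503, 'cx': 319.27753637517293, 'cy': 242.46077557309454, 'view': array([[ 0.02939248, -0.99951914,  0.00987811, -0.00640874],
       [ 0.9937953 ,  0.03028186,  0.10702295, -0.52688169],
       [-0.10727062,  0.00667115,  0.99420748, -0.86889976],
       [ 0.        ,  0.        ,  0.        ,  1.        ]])}
wrist {'vertical_fov': 62.597815451787355, 'cx': 320.7871634920233, 'cy': 232.9330444766795, 'hand_eye': array([[ 3.04478940e-04,  9.49743854e-01,  3.13027985e-01,
         8.05111202e-02],
       [ 9.99999949e-01, -3.17844284e-04, -8.33238460e-06,
         3.32179419e-04],
       [ 9.15805246e-05,  3.13027972e-01, -9.49743903e-01,
        -1.42213680e-01],
       [ 0.00000000e+00,  0.00000000e+00,  0.00000000e+00,
         1.00000000e+00]])}
```

View pics/top0.png

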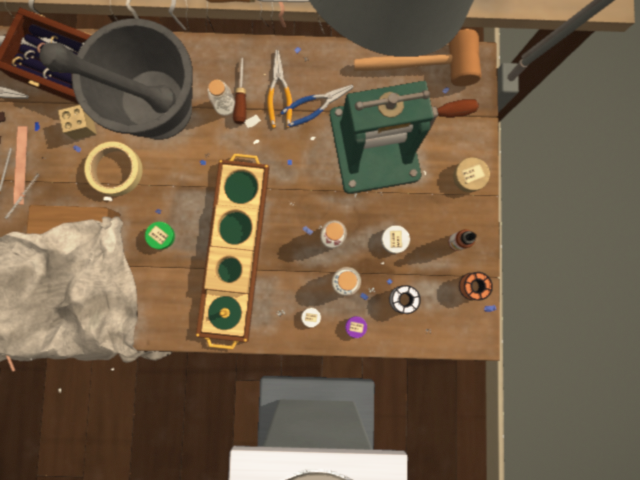

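View pics/side0.png

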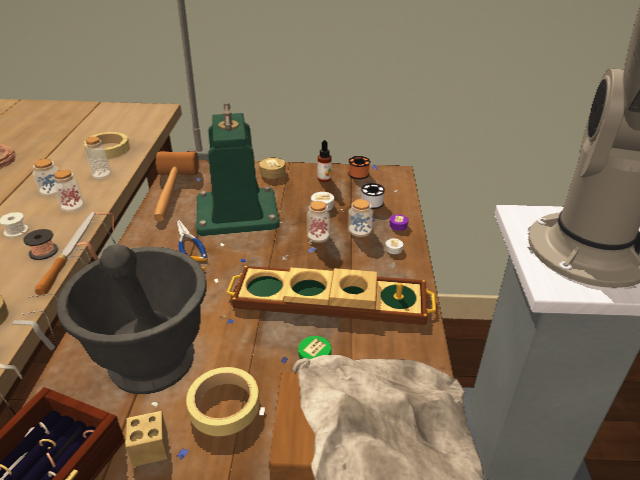

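Scene so far. In the top view the white lidded tins are at (396,239), large, and (311,317), small. Other colours are purple (356,328) and green (159,236). The jars are at (333,235) and (347,282), the spools at (478,286) orange and (405,299) silver, and the bottle at (464,239). The insert row runs from (241,186) to (225,313). I'll use enlarged crops to confirm.

Create h.py:
```python
import numpy as np, cv2
from station import monitor, eyes, bot
from scipy.spatial.transform import Rotation as R
def cam(n):
    i=eyes.camera_info(n); f=240/np.tan(np.radians(i['vertical_fov']/2)); 
    if 'view' in i: return f,i['cx'],i['cy'],np.linalg.inv(i['view'])
    o=monitor.get_obs(); T=np.eye(4); w=o['tool_rot']; T[:3,:3]=R.from_quat([w[1],w[2],w[3],w[0]]).as_matrix(); T[:3,3]=o['eef_pos']
    return f,i['cx'],i['cy'],T@i['hand_eye']
def px2w(n,u,v,z,c=None):
    f,cx,cy,T=c or cam(n); d=T[:3,:3]@np.array([(u-cx)/f,-(v-cy)/f,-1]); o=T[:3,3]
    return o+d*(z-o[2])/d[2]
def w2px(n,p,c=None):
    f,cx,cy,T=c or cam(n); q=np.linalg.inv(T)@np.r_[p,1]; return cx+f*q[0]/-q[2], cy-f*q[1]/-q[2]
def totool(d):
    w=monitor.get_obs()['tool_rot']; return R.from_quat([w[1],w[2],w[3],w[0]]).as_matrix().T@np.array(d)
```

Run:
```python
import cv2
t=cv2.imread('pics/top0.png'); s=cv2.imread('pics/side0.png')
cv2.imwrite('pics/c1.png',cv2.resize(t[210:350,295:495],None,fx=4,fy=4,interpolation=2))
cv2.imwrite('pics/c2.png',cv2.resize(s[130:330,225:445],None,fx=3,fy=3,interpolation=2))
cv2.imwrite('pics/c3.png',cv2.resize(t[150:350,150:310],None,fx=3,fy=3,interpolation=2))
```

```text
(no output)
```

View pics/c1.png

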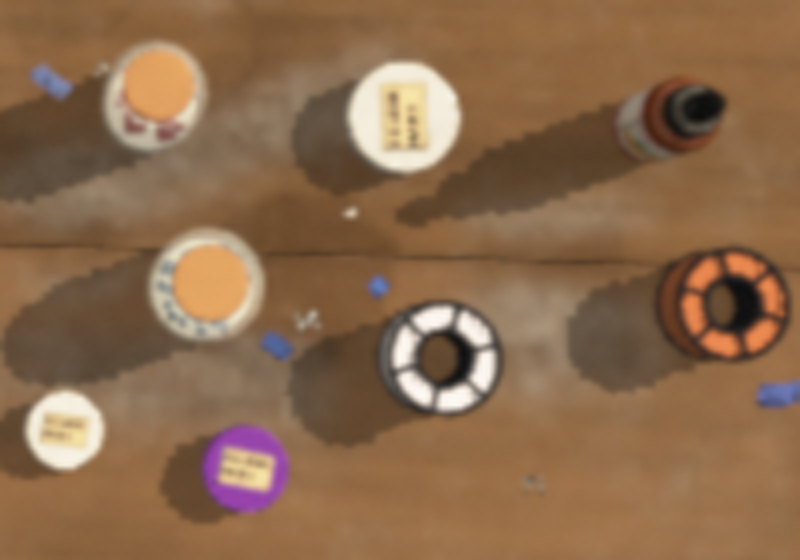

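View pics/c2.png

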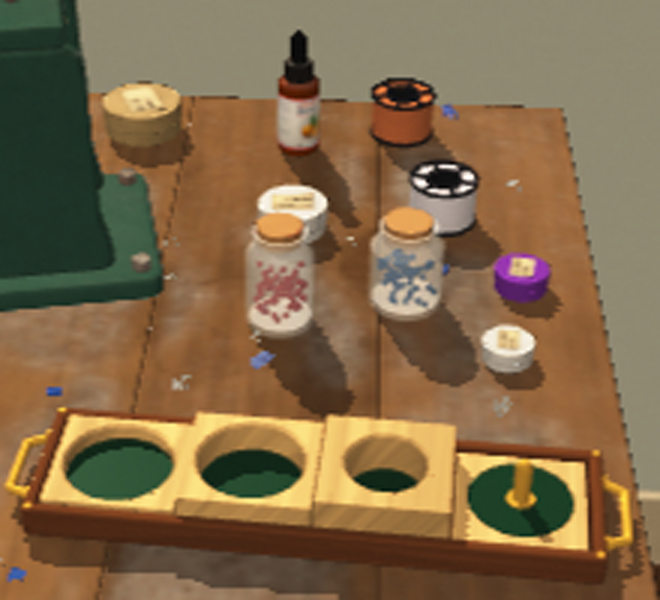

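View pics/c3.png

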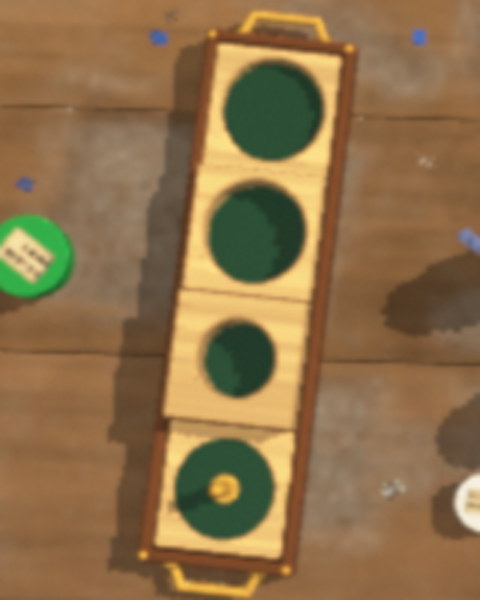

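Confirmed from the crops. The large white tin in c1 (405,117) is the white_tin; the white one at (65,430) is smaller. Copper spool is at c1 (732,303), silver at (442,358). The blue-bead jar is at c1 (207,285) and the red at (156,95). In c3 the inserts run top to bottom: tin dish, jar well, bottle well, spindle.

Run:
```python
from h import *
a={'red':(160,85,.077,280,225),'tin':(405,117,.025,293,202),'bottle':(708,108,.100,298,35),'copper':(732,303,.036,403,95),'silver':(442,358,.036,444,180),'blue':(210,283,.067,410,219)}
b={'tinI':(274,110,.021,120,463),'jarI':(257,231,.031,250,460),'botI':(237,358,.037,386,463),'spin':(226,487,.046,523,464)}
for k,(u,v,z,p,q) in list(a.items())+list(b.items()):
    s,x,y=(4,295,210) if k in a else (3,150,150)
    print(k,px2w('top',(u+.5)/s-.5+x,(v+.5)/s-.5+y,z).round(4),px2w('side',(p+.5)/3-.5+225,(q+.5)/3-.5+130,z).round(4))
```

```text
red [ 0.5425 -0.0162  0.077 ] [ 0.5445 -0.0125  0.077 ]
tin [ 0.5381 -0.1309  0.025 ] [ 0.5403 -0.125   0.025 ]
bottle [ 0.5368 -0.2462  0.1   ] [ 0.5418 -0.2435  0.1   ]
copper [ 0.4572 -0.2771  0.036 ] [ 0.4589 -0.2727  0.036 ]
silver [ 0.4288 -0.147   0.036 ] [ 0.4309 -0.1435  0.036 ]
blue [ 0.4582 -0.0405  0.067 ] [ 0.4591 -0.04    0.067 ]
tinI [0.628  0.1577 0.021 ] [0.6296 0.162  0.021 ]
jarI [0.5508 0.163  0.031 ] [0.5532 0.1673 0.031 ]
botI [0.4732 0.1702 0.037 ] [0.4751 0.1732 0.037 ]
spin [0.3971 0.1714 0.046 ] [0.3984 0.1808 0.046 ]
```

Units first: shifts go in shares of 50 mm and turns go in shares of 2 pi rad. So -0.043 m is -0.86, -0.021 m is -0.42, -0.142 rad / 6.2832 = -0.0226.

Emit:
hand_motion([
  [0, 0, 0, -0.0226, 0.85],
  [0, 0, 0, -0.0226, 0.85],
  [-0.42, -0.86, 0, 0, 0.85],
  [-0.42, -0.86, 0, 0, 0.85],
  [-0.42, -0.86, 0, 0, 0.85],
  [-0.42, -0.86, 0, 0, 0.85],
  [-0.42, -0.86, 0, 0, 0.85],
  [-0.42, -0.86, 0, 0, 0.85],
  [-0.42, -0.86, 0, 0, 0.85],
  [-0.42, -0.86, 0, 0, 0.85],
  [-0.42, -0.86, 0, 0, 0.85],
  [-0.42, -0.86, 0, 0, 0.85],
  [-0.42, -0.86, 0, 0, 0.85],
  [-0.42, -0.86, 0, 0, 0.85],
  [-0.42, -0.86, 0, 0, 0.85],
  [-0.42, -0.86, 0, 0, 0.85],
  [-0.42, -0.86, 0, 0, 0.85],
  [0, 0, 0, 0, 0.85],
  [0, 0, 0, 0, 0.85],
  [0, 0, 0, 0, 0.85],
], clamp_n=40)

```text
refused: ticks: the value is not of type 'object' (schema: type "object"). Nothing was moved.
```

I used the wrong layout. The manual says an object with the rows under "moves"; once more.

Emit:
hand_motion(ticks={"moves": [[0, 0, 0, -0.0226, 0.85], [0, 0, 0, -0.0226, 0.85], [-0.42, -0.86, 0, 0, 0.85], [-0.42, -0.86, 0, 0, 0.85], [-0.42, -0.86, 0, 0, 0.85], [-0.42, -0.86, 0, 0, 0.85], [-0.42, -0.86, 0, 0, 0.85], [-0.42, -0.86, 0, 0, 0.85], [-0.42, -0.86, 0, 0, 0.85], [-0.42, -0.86, 0, 0, 0.85], [-0.42, -0.86, 0, 0, 0.85], [-0.42, -0.86, 0, 0, 0.85], [-0.42, -0.86, 0, 0, 0.85], [-0.42, -0.86, 0, 0, 0.85], [-0.42, -0.86, 0, 0, 0.85], [-0.42, -0.86, 0, 0, 0.85], [-0.42, -0.86, 0, 0, 0.85], [0, 0, 0, 0, 0.85], [0, 0, 0, 0, 0.85], [0, 0, 0, 0, 0.85]]}, clamp_n=40)

```text
t: 2.15
eef_pos: [0.5022, -0.0375, 0.231]
tool_rot: [-0.0, 0.041, 0.999, 0.0]
contact_force: [-0.0, 0.2, -0.6]
gripper_width: 0.85
grasp_force: 0.0
```

Create look.py:
```python
import sys; from h import *
n=sys.argv[1]; c=cam('wrist'); im=eyes.read_camera('wrist'); cv2.imwrite(f'pics/{n}.png',im); np.savez(f'{n}.npz',f=c[0],cx=c[1],cy=c[2],T=c[3])
o=monitor.get_obs(); print(o['eef_pos'].round(4),o['tool_rot'].round(4))
S=dict(red=(.543,-.0145,.077),tin=(.539,-.128,.025),bottle=(.539,-.245,.102),copper=(.458,-.275,.036),silver=(.43,-.1455,.036),blue=(.4587,-.0403,.067),tinI=(.629,.159,.021),jarI=(.552,.165,.031),botI=(.474,.1715,.037),spin=(.397,.177,.047))
for k,p in S.items():
    u,v=w2px('wrist',p,c)
    if 0<u<640 and 0<v<480: print(k,round(u),round(v))
```

```bash
python3 look.py w1
```

```text
[ 0.5022 -0.0372  0.2311] [-4.000e-04  4.030e-02  9.992e-01  3.000e-04]
red 353 258
tin 227 243
bottle 52 289
copper 39 171
silver 183 125
blue 312 154
tinI 527 304
jarI 546 234
botI 566 148
spin 593 45
```

View pics/w1.png

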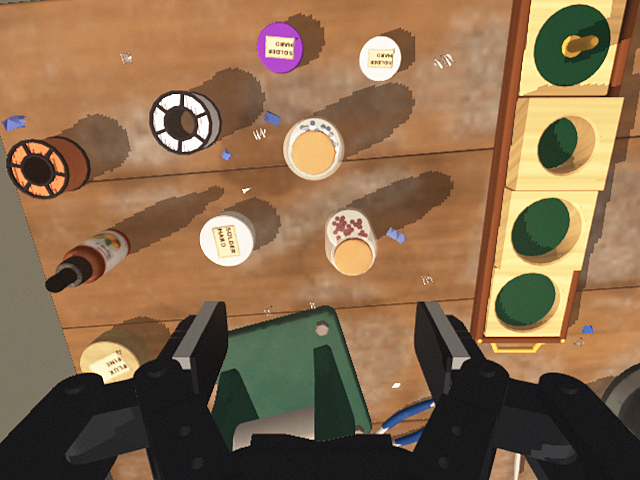

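The wrist picture agrees with the estimates to within a few pixels: tin (228,241), copper (39,169), blue cork (313,154), red cork (353,257), wells (525,300), (541,230) and (567,144), spindle tip (592,43).

Run:
```python
from h import *
d=np.load('w1.npz'); c=(float(d['f']),float(d['cx']),float(d['cy']),d['T'])
for k,(u,v,z) in dict(tin=(228,240,.025),bottle=(54,285,.1),copper=(39,169,.036),silver=(185,122,.036),blue=(313,154,.067),red=(353,257,.077),tinI=(525,300,.021),jarI=(541,230,.031),botI=(567,144,.037),spin=(592,43,.046)).items(): print(k,px2w('wrist',u,v,z,c).round(4))
```

```text
tin [ 0.5362 -0.1268  0.025 ]
bottle [ 0.5369 -0.2438  0.1   ]
copper [ 0.4559 -0.2747  0.036 ]
silver [ 0.4278 -0.1432  0.036 ]
blue [ 0.4586 -0.0395  0.067 ]
red [ 0.5417 -0.0143  0.077 ]
tinI [0.6241 0.1569 0.021 ]
jarI [0.5478 0.1604 0.031 ]
botI [0.4711 0.1717 0.037 ]
spin [0.3958 0.1766 0.046 ]
```

Converted, 0.05 m is 1, 0.0433 m is 0.866.

Emit:
hand_motion(ticks={"moves": [[0.866, -0.126, 0, 0, 0.9], [0, 0, 1, 0, 0.9], [0, 0, 1, 0, 0.9], [0, 0, 0.8, 0, 0.9], [0, 0, 0.8, 0, 0.9], [0, 0, 0.58, 0, 0.9], [0, 0, 0, 0, 0.9], [0, 0, 0, 0, 0.9]]}, clamp_n=40)

```text
t: 3.0
eef_pos: [0.4589, -0.0406, 0.0226]
tool_rot: [-0.0, 0.041, 0.999, 0.0]
contact_force: [-0.4, -0.3, 0.5]
gripper_width: 0.901
grasp_force: 0.0
```

Emit:
hand_motion(ticks={"moves": [[0, 0, 0, 0, 0.3], [0, 0, 0, 0, 0.3], [0, 0, 0, 0, 0.3], [0, 0, 0, 0, 0.3], [0, 0, 0, 0, 0.3], [0, 0, 0, 0, 0.3], [0, 0, 0, 0, 0.3], [0, 0, 0, 0, 0.3]]}, clamp_n=40)

```text
t: 3.8
eef_pos: [0.4603, -0.0411, 0.0241]
tool_rot: [0.002, 0.041, 0.999, 0.001]
contact_force: [-2.1, 0.5, 10.1]
gripper_width: 0.534
grasp_force: 39.5
```

Converted, -0.04 m is -0.8, -0.03 m is -0.6.

Emit:
hand_motion(ticks={"moves": [[0, 0, -0.4, 0, 0.3], [0, 0, -0.6, 0, 0.3], [0, 0, -0.8, 0, 0.3], [0, 0, 0, 0, 0.3], [0, 0, 0, 0, 0.3]]}, clamp_n=40)

```text
t: 4.3
eef_pos: [0.4599, -0.0411, 0.1137]
tool_rot: [0.002, 0.041, 0.999, 0.001]
contact_force: [0.1, 0.3, -1.0]
gripper_width: 0.535
grasp_force: 41.9
```

Run:
```python
from h import *
w=eyes.read_camera('wrist'); s=eyes.read_camera('side')
u,v=map(int,w2px('side',[.459,-.04,.1])); print(u,v)
a=cv2.resize(w,(480,360)); b=cv2.resize(s[v-60:v+60,u-53:u+53],(318,360),interpolation=2)
cv2.imwrite('pics/j1.png',np.hstack([a,b]))
```

```text
362 188
```

View pics/j1.png

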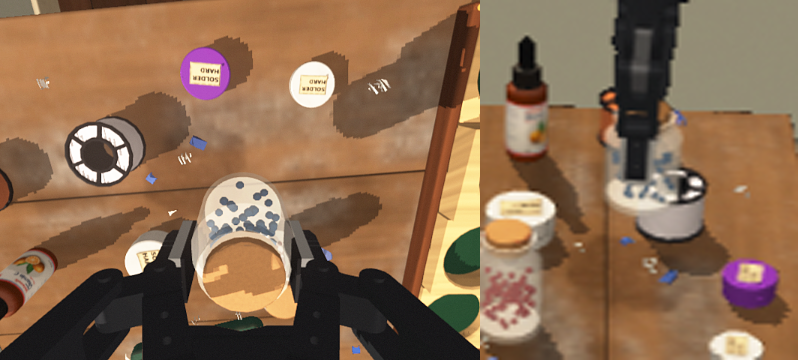

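Converted, 0.0424 m is 0.848, -0.0148 m is -0.296.

Emit:
hand_motion(ticks={"moves": [[-0.296, 0.848, 0, 0, 0.3], [-0.296, 0.848, 0, 0, 0.3], [-0.296, 0.848, 0, 0, 0.3], [-0.296, 0.848, 0, 0, 0.3], [-0.296, 0.848, 0, 0, 0.3], [0, 0, 0, 0, 0.3], [0, 0, 0, 0, 0.3], [0, 0, 0, 0, 0.3]]})

```text
t: 5.2
eef_pos: [0.5492, 0.1619, 0.1112]
tool_rot: [-0.001, 0.042, 0.999, -0.001]
contact_force: [-0.1, -0.6, -0.6]
gripper_width: 0.537
grasp_force: 41.9
```

```bash
python3 look.py w2
```

```text
[0.5494 0.1617 0.1115] [-9.000e-04  4.250e-02  9.991e-01 -7.000e-04]
tinI 326 349
jarI 326 249
botI 327 113
```

View pics/w2.png

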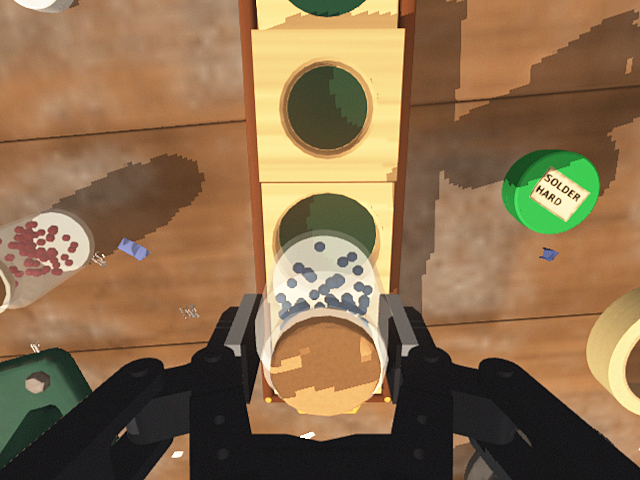

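The jar is held straight and the jar well (323,240) is partly hidden behind it. The row is aligned with the tool, and the bottle well is centred at (327,107). Lowering.

Converted, 0.03 m is 0.6, 0.0022 m is 0.044.

Emit:
hand_motion(ticks={"moves": [[-0.012, 0.044, 0.6, 0, 0.3], [0, 0, 0.6, 0, 0.3], [0, 0, 0.24, 0, 0.3], [0, 0, 0.06, 0, 0.3], [0, 0, 0, 0, 0.3], [0, 0, 0, 0, 0.3]]})

```text
t: 5.85
eef_pos: [0.552, 0.1658, 0.0385]
tool_rot: [0.001, 0.042, 0.999, 0.0]
contact_force: [-0.1, -0.1, -0.3]
gripper_width: 0.536
grasp_force: 41.9
```

Converted, 0.002 m is 0.04, -0.001 m is -0.02.

Emit:
hand_motion(ticks={"moves": [[0.02, -0.02, 0.04, 0, 0.3], [0, 0, 0, 0, 0.3], [0, 0, 0.02, 0, 0.3], [0, 0, 0, 0, 0.3]]})

```text
t: 6.25
eef_pos: [0.5504, 0.165, 0.0353]
tool_rot: [0.0, 0.041, 0.999, 0.0]
contact_force: [-1.4, -1.1, 7.9]
gripper_width: 0.539
grasp_force: 43.0
```

Emit:
hand_motion(ticks={"moves": [[0, 0, 0, 0, 0.6], [0, 0, 0, 0, 0.65], [0, 0, 0, 0, 0.8], [0, 0, 0, 0, 0.9], [0, 0, -0.1, 0, 0.9], [0, 0, -0.6, 0, 0.9], [0, 0, -0.8, 0, 0.9], [0, 0, -0.8, 0, 0.9], [0, 0, -0.4, 0, 0.9], [0, 0, 0, 0, 0.9]]})

```text
t: 7.25
eef_pos: [0.5521, 0.1656, 0.1731]
tool_rot: [0.003, 0.042, 0.999, 0.002]
contact_force: [0.0, 0.1, 0.6]
gripper_width: 0.896
grasp_force: 0.0
```

Converted, -0.0455 m is -0.91, -0.0022 m is -0.044.

Emit:
hand_motion(ticks={"moves": [[-0.044, -0.91, 0, 0, 0.9], [-0.044, -0.91, 0, 0, 0.9], [-0.044, -0.91, 0, 0, 0.9], [-0.044, -0.91, 0, 0, 0.9], [-0.044, -0.91, 0, 0, 0.9], [-0.044, -0.91, 0, 0, 0.9], [-0.044, -0.91, 0, 0, 0.9], [-0.044, -0.91, 0, 0, 0.9], [-0.044, -0.91, 0, 0, 0.9], [0, 0, 0, 0, 0.9], [0, 0, 0, 0, 0.9], [0, 0, 0, 0, 0.9]]})

```text
t: 8.45
eef_pos: [0.5357, -0.2432, 0.1685]
tool_rot: [-0.001, 0.041, 0.999, 0.001]
contact_force: [-0.2, 0.4, 0.6]
gripper_width: 0.901
grasp_force: 0.0
```

```bash
python3 look.py w3
```

Run:
```python
from h import *
w=cv2.imread('pics/w3.png'); s=eyes.read_camera('side')[230:330,225:445]
cv2.imwrite('pics/j3.png',np.hstack([cv2.resize(w,(480,360)),cv2.resize(s,(320,145)).copy() if 0 else cv2.copyMakeBorder(cv2.resize(s,(320,145)),0,215,0,0,0)]))
```

```text
[ 0.536  -0.2428  0.1686] [-5.000e-04  4.020e-02  9.992e-01  6.000e-04]
tin 474 208
bottle 317 258
copper 263 112
silver 460 49
```

View pics/j3.png

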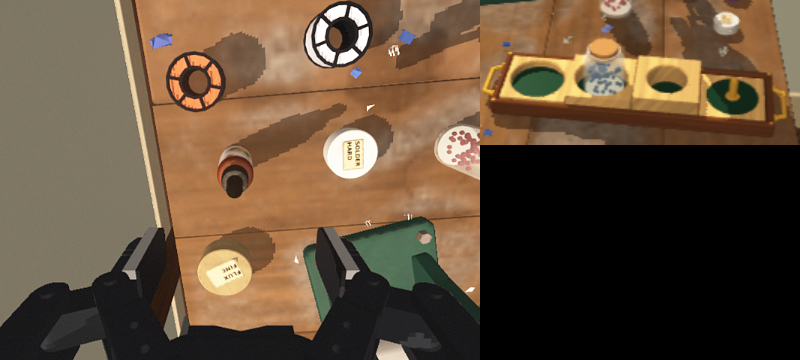

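The jar is seated in its well (upright at (605,70) in the composite). Bottle bulb tip is at w3 (312,252), the tin at (467,204). The bottle is a few mm farther in −y than estimated, so I'll correct and descend.

Converted, 0.04 m is 0.8, -0.001 m is -0.02.

Emit:
hand_motion(ticks={"moves": [[-0.02, -0.076, 0.6, 0, 0.9], [0, 0, 0.8, 0, 0.9], [0, 0, 0.8, 0, 0.9], [0, 0, 0.45, 0, 0.9], [0, 0, 0, 0, 0.9], [0, 0, 0, 0, 0.9]]}, clamp_n=40)

```text
t: 9.15
eef_pos: [0.5369, -0.2479, 0.0372]
tool_rot: [-0.0, 0.041, 0.999, 0.0]
contact_force: [0.4, -0.6, -0.1]
gripper_width: 0.901
grasp_force: 0.0
```

Emit:
hand_motion(ticks={"moves": [[0, 0, 0, 0, 0.6], [0, 0, 0, 0, 0.4], [0, 0, 0, 0, 0.2], [0, 0, 0, 0, 0.1], [0, 0, 0, 0, 0.1], [0, 0, 0, 0, 0.1], [0, 0, 0, 0, 0.1], [0, 0, 0, 0, 0.1], [0, 0, 0, 0, 0.1]]}, clamp_n=40)

```text
t: 10.05
eef_pos: [0.5373, -0.2488, 0.0381]
tool_rot: [0.001, 0.041, 0.999, 0.0]
contact_force: [-0.7, 1.2, 7.4]
gripper_width: 0.359
grasp_force: 39.3
```

Converted, 0.0458 m is 0.916, 0.0109 m is 0.218.

Emit:
hand_motion(ticks={"moves": [[0, 0, -0.4, 0, 0.1], [0, 0, -0.8, 0, 0.1], [0, 0, -0.8, 0, 0.1], [0, 0, -0.6, 0, 0.1], [0.218, 0.916, 0, 0, 0.1], [0.218, 0.916, 0, 0, 0.1], [0.218, 0.916, 0, 0, 0.1], [0.218, 0.916, 0, 0, 0.1], [0.218, 0.916, 0, 0, 0.1], [0.218, 0.916, 0, 0, 0.1], [0.218, 0.916, 0, 0, 0.1], [0.218, 0.916, 0, 0, 0.1], [0.218, 0.916, 0, 0, 0.1], [0, 0, 0, 0, 0.1], [0, 0, 0, 0, 0.1], [0, 0, 0, 0, 0.1]]})

```text
t: 11.65
eef_pos: [0.4729, 0.1689, 0.1669]
tool_rot: [0.0, 0.042, 0.999, -0.0]
contact_force: [-0.4, -0.8, -0.6]
gripper_width: 0.36
grasp_force: 40.2
```

```bash
python3 look.py w4
```

```text
[0.4731 0.1685 0.1669] [ 1.000e-04  4.270e-02  9.991e-01 -3.000e-04]
red 64 356
tinI 324 386
jarI 324 314
botI 324 222
spin 323 110
```

View pics/w4.png

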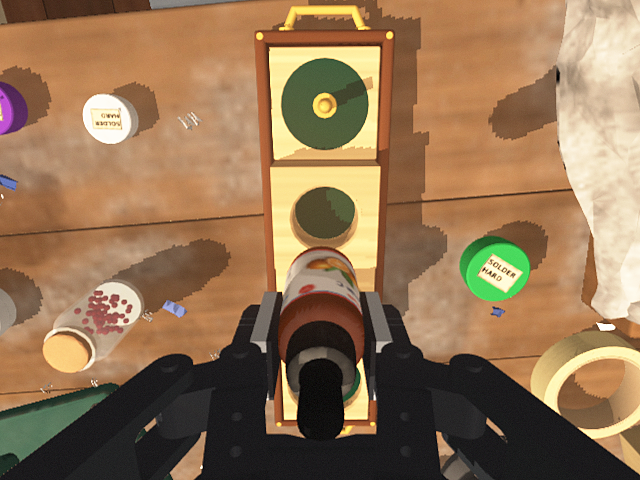

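The bottle is held upright over its well (rim centre about (324,217)). The spindle tip is at (325,105), 2 px right of and 5 px above the prediction. Lowering.

Emit:
hand_motion(ticks={"moves": [[0.02, 0.04, 0.8, 0, 0.1], [0, 0, 0.8, 0, 0.1], [0, 0, 0.5, 0, 0.1], [0, 0, 0.18, 0, 0.1], [0, 0, 0, 0, 0.1], [0, 0, 0.04, 0, 0.1], [0, 0, 0, 0, 0.1], [0, 0, 0.02, 0, 0.1], [0, 0, 0, 0, 0.1]]})

```text
t: 12.6
eef_pos: [0.4724, 0.1726, 0.0504]
tool_rot: [0.001, 0.041, 0.999, 0.0]
contact_force: [0.3, 0.8, -0.9]
gripper_width: 0.357
grasp_force: 40.2
```

Converted, 0.0015 m is 0.03, -0.001 m is -0.02.

Emit:
hand_motion(ticks={"moves": [[0, -0.02, 0.03, 0, 0.1], [0, 0, 0, 0, 0.1], [0, 0, 0.02, 0, 0.1], [0, 0, 0, 0, 0.1]]})

```text
t: 13.0
eef_pos: [0.4726, 0.172, 0.049]
tool_rot: [0.001, 0.041, 0.999, 0.001]
contact_force: [-4.1, -0.5, 17.5]
gripper_width: 0.361
grasp_force: 42.3
```

Emit:
hand_motion(ticks={"moves": [[0, 0, 0, 0, 0.45], [0, 0, 0, 0, 0.5], [0, 0, 0, 0, 0.7], [0, 0, 0, 0, 0.9], [0, 0, -0.1, 0, 0.9], [0, 0, -0.6, 0, 0.9], [0, 0, -0.8, 0, 0.9], [0, 0, -0.8, 0, 0.9], [0, 0, -0.4, 0, 0.9], [0, 0, 0, 0, 0.9], [0, 0, 0, 0, 0.9]]})

```text
t: 14.1
eef_pos: [0.4718, 0.1714, 0.1825]
tool_rot: [0.0, 0.041, 0.999, 0.0]
contact_force: [-0.7, -0.1, 0.1]
gripper_width: 0.894
grasp_force: 0.0
```

Converted, -0.0448 m is -0.896, -0.0021 m is -0.042.

Emit:
hand_motion(ticks={"moves": [[-0.042, -0.896, 0, 0, 0.9], [-0.042, -0.896, 0, 0, 0.9], [-0.042, -0.896, 0, 0, 0.9], [-0.042, -0.896, 0, 0, 0.9], [-0.042, -0.896, 0, 0, 0.9], [-0.042, -0.896, 0, 0, 0.9], [-0.042, -0.896, 0, 0, 0.9], [-0.042, -0.896, 0, 0, 0.9], [-0.042, -0.896, 0, 0, 0.9], [-0.042, -0.896, 0, 0, 0.9], [0, 0, 0.8, 0, 0.9], [0, 0, 0, 0, 0.9], [0, 0, 0, 0, 0.9], [0, 0, 0, 0, 0.9]]})

```text
t: 15.5
eef_pos: [0.4562, -0.2762, 0.1427]
tool_rot: [0.0, 0.041, 0.999, 0.0]
contact_force: [0.1, 0.6, 0.3]
gripper_width: 0.9
grasp_force: 0.0
```

```bash
python3 look.py w5
```

Run:
```python
from h import *
w=cv2.imread('pics/w5.png'); s=eyes.read_camera('side')[200:330,225:445]
cv2.imwrite('pics/j5.png',np.hstack([cv2.resize(w,(480,360)),cv2.copyMakeBorder(cv2.resize(s,(320,189)),0,171,0,0,0)]))
```

```text
[ 0.4565 -0.2763  0.1431] [ 5.000e-04  4.070e-02  9.992e-01 -0.000e+00]
tin 528 316
bottle 387 400
copper 322 233
silver 522 175
```

View pics/j5.png

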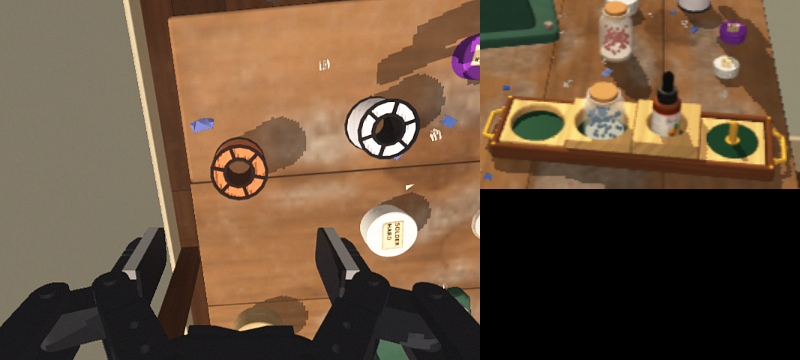

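Bottle and jar are both seated. The copper spool sits at w5 (319,229), within 1 mm of straight under the tool. Descending and gripping.

Converted, 0.04 m is 0.8, 0.03 m is 0.6.

Emit:
hand_motion(ticks={"moves": [[0, 0, 0.8, 0, 0.9], [0, 0, 0.8, 0, 0.9], [0, 0, 0.6, 0, 0.9], [0, 0, 0.4, 0, 0.9], [0, 0, 0, 0, 0.9], [0, 0, 0, 0, 0.9]]}, clamp_n=40)

```text
t: 16.2
eef_pos: [0.4565, -0.2769, 0.0132]
tool_rot: [0.001, 0.041, 0.999, -0.0]
contact_force: [0.9, 1.0, -1.0]
gripper_width: 0.899
grasp_force: 0.0
```

Emit:
hand_motion(ticks={"moves": [[0, 0, 0, 0, 0.6], [0, 0, 0, 0, 0.4], [0, 0, 0, 0, 0.3], [0, 0, 0, 0, 0.3], [0, 0, 0, 0, 0.3], [0, 0, 0, 0, 0.3], [0, 0, 0, 0, 0.3]]}, clamp_n=40)

```text
t: 16.9
eef_pos: [0.457, -0.2772, 0.0142]
tool_rot: [0.001, 0.041, 0.999, -0.0]
contact_force: [-1.5, 0.5, 9.4]
gripper_width: 0.597
grasp_force: 40.1
```

Converted, 0.047 m is 0.94, 0.0243 m is 0.486.

Emit:
hand_motion(ticks={"moves": [[0, 0, -0.6, 0, 0.3], [0, 0, -0.8, 0, 0.3], [0, 0, -0.8, 0, 0.3], [0.076, 0.94, 0, 0, 0.3], [0.076, 0.94, 0, 0, 0.3], [0.076, 0.94, 0, 0, 0.3], [0.076, 0.94, 0, 0, 0.3], [0.076, 0.94, 0, 0, 0.3], [0.076, 0.94, 0, 0, 0.3], [0.076, 0.94, 0, 0, 0.3], [0.076, 0.94, 0, 0, 0.3], [0.45, 0.486, 0, 0, 0.3], [0.45, 0.486, 0, 0, 0.3], [0.45, 0.486, 0, 0, 0.3], [0, 0, 0, 0, 0.3], [0, 0, 0, 0, 0.3], [0, 0, 0, 0, 0.3]]})

```text
t: 18.6
eef_pos: [0.3961, 0.178, 0.1228]
tool_rot: [0.001, 0.042, 0.999, 0.0]
contact_force: [-0.1, -0.0, -1.1]
gripper_width: 0.593
grasp_force: 42.5
```

```bash
python3 look.py w6
```

```text
[0.3961 0.1778 0.1227] [4.000e-04 4.230e-02 9.991e-01 2.000e-04]
jarI 320 435
botI 320 350
spin 319 248
```

View pics/w6.png

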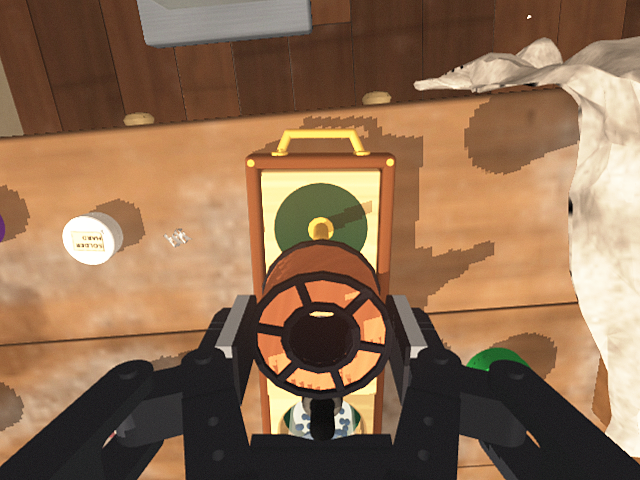

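Run:
```python
from h import *
d=np.load('w6.npz'); c=(float(d['f']),float(d['cx']),float(d['cy']),d['T'])
print(px2w('wrist',321.5,228,.019,c),px2w('wrist',275,229,.017,c),px2w('wrist',368,229,.017,c),px2w('wrist',321,336,.1445,c),px2w('wrist',321,183,.017,c))
```

```text
[0.39353068 0.17909724 0.019     ] [0.39228267 0.14844046 0.017     ] [0.39742142 0.20954686 0.017     ] [0.39356771 0.17863432 0.1445    ] [0.36426718 0.18122233 0.017     ]
```

In the wrist frame the spindle is at (.3935,.179) and the spool axis at (.3936,.1786), so they are aligned to under 1 mm. Lowering.

Converted, 0.04 m is 0.8, 0.02 m is 0.4.

Emit:
hand_motion(ticks={"moves": [[0, 0, 0.8, 0, 0.3], [0, 0, 0.4, 0, 0.3], [0, 0, 0.3, 0, 0.3], [0, 0, 0.2, 0, 0.3], [0, 0, 0.08, 0, 0.3], [0, 0, 0, 0, 0.3], [0, 0, 0, 0, 0.3]]})

```text
t: 19.35
eef_pos: [0.3959, 0.1786, 0.0338]
tool_rot: [0.0, 0.042, 0.999, 0.0]
contact_force: [-0.5, -0.2, -1.2]
gripper_width: 0.596
grasp_force: 42.4
```

Converted, 0.002 m is 0.04, 0.001 m is 0.02.

Emit:
hand_motion(ticks={"moves": [[0, 0, 0.04, 0, 0.3], [0, 0, 0, 0, 0.3], [0, 0, 0.02, 0, 0.3], [0, 0, 0, 0, 0.3]]})

```text
t: 19.75
eef_pos: [0.3955, 0.1789, 0.0312]
tool_rot: [0.0, 0.041, 0.999, 0.001]
contact_force: [-3.3, -1.4, 14.1]
gripper_width: 0.594
grasp_force: 43.7
```

Emit:
hand_motion(ticks={"moves": [[0, 0, 0, 0, 0.65], [0, 0, 0, 0, 0.7], [0, 0, 0, 0, 0.8], [0, 0, 0, 0, 0.9], [0, 0, -0.1, 0, 0.9], [0, 0, -0.6, 0, 0.9], [0, 0, -0.8, 0, 0.9], [0, 0, -0.8, 0, 0.9], [0, 0, -0.4, 0, 0.9], [0, 0, 0, 0, 0.9], [0, 0, 0, 0, 0.9]]})

```text
t: 20.85
eef_pos: [0.3952, 0.1787, 0.1654]
tool_rot: [0.0, 0.041, 0.999, 0.0]
contact_force: [-0.7, -0.2, -0.4]
gripper_width: 0.9
grasp_force: 0.0
```

Units first: shifts go in shares of 50 mm and turns go in shares of 2 pi rad. So -0.0425 m is -0.85, -0.0236 m is -0.472.

Emit:
hand_motion(ticks={"moves": [[-0.472, -0.85, 0, 0, 0.9], [-0.472, -0.85, 0, 0, 0.9], [-0.472, -0.85, 0, 0, 0.9], [-0.472, -0.85, 0, 0, 0.9], [-0.472, -0.85, 0, 0, 0.9], [-0.472, -0.85, 0, 0, 0.9], [-0.472, -0.85, 0.4, 0, 0.9], [0, 0, 0, 0, 0.9], [0, 0, 0, 0, 0.9], [0, 0, 0, 0, 0.9]]})

```text
t: 21.85
eef_pos: [0.5335, -0.1282, 0.1451]
tool_rot: [-0.001, 0.041, 0.999, 0.0]
contact_force: [0.5, 0.3, 0.4]
gripper_width: 0.904
grasp_force: 0.0
```

```bash
python3 look.py w7
```

Run:
```python
from h import *
w=cv2.imread('pics/w7.png'); s=eyes.read_camera('side')[200:330,225:445]
hsv=cv2.cvtColor(w,cv2.COLOR_BGR2HSV); m=((hsv[...,1]<60)&(hsv[...,2]>170)).astype(np.uint8)
n,_,st,ce=cv2.connectedComponentsWithStats(m)
c=cam('wrist')
for i in range(1,n):
    if st[i,4]>1500: print(st[i],ce[i].round(1),px2w('wrist',*ce[i],.024,c).round(4))
cv2.imwrite('pics/j7.png',np.hstack([cv2.resize(w,(480,360)),cv2.copyMakeBorder(cv2.resize(s,(320,189)),0,171,0,0,0)]))
```

```text
[ 0.5338 -0.1277  0.1456] [-8.000e-04  4.040e-02  9.992e-01  4.000e-04]
red 520 252
tin 321 233
bottle 98 296
copper 74 132
silver 277 65
blue 474 101
[ 447  189   99   53 1525] [479.6 212.6] [ 0.5347 -0.0168  0.024 ]
[ 283  195   72   69 2584] [318.3 228.4] [ 0.5372 -0.1292  0.024 ]
```

View pics/j7.png

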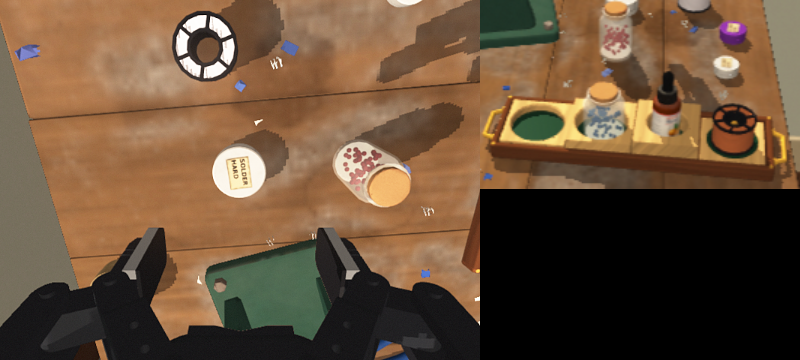

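The spool sits on the spindle. The white tin is centred at w7 (318,228), giving (.537,-.129). Descending and gripping.

Converted, 0.04 m is 0.8, -0.0038 m is -0.076.

Emit:
hand_motion(ticks={"moves": [[-0.076, -0.02, 0.6, 0, 0.9], [0, 0, 0.8, 0, 0.9], [0, 0, 0.6, 0, 0.9], [0, 0, 0.4, 0, 0.9], [0, 0, 0.29, 0, 0.9], [0, 0, 0, 0, 0.9], [0, 0, 0, 0, 0.9]]}, clamp_n=40)

```text
t: 22.65
eef_pos: [0.5386, -0.1303, 0.0125]
tool_rot: [0.0, 0.041, 0.999, 0.0]
contact_force: [-0.5, -0.6, 1.7]
gripper_width: 0.899
grasp_force: 0.0
```

Emit:
hand_motion(ticks={"moves": [[0, 0, 0, 0, 0.6], [0, 0, 0, 0, 0.4], [0, 0, 0, 0, 0.3], [0, 0, 0, 0, 0.3], [0, 0, 0, 0, 0.3], [0, 0, 0, 0, 0.3], [0, 0, 0, 0, 0.3]]}, clamp_n=40)

```text
t: 23.35
eef_pos: [0.539, -0.1308, 0.0133]
tool_rot: [0.001, 0.041, 0.999, 0.0]
contact_force: [-1.7, 0.8, 8.7]
gripper_width: 0.572
grasp_force: 39.8
```

Converted, 0.0459 m is 0.918, -0.03 m is -0.6.

Emit:
hand_motion(ticks={"moves": [[0, 0, -0.6, 0, 0.3], [0, 0, -0.8, 0, 0.3], [0, 0, -0.8, 0, 0.3], [0, 0, -0.4, 0, 0.3], [0.074, 0.918, 0, 0, 0.3], [0.074, 0.918, 0, 0, 0.3], [0.074, 0.918, 0, 0, 0.3], [0.074, 0.918, 0, 0, 0.3], [0.074, 0.918, 0, 0, 0.3], [-0.554, 0.438, 0, 0, 0.3], [-0.554, 0.438, 0, 0, 0.3], [-0.554, 0.438, 0, 0, 0.3], [0, 0, 0, 0, 0.3], [0, 0, 0, 0, 0.3], [0, 0, 0, 0, 0.3]]})

```text
t: 24.85
eef_pos: [0.6261, 0.157, 0.1419]
tool_rot: [-0.0, 0.042, 0.999, -0.0]
contact_force: [0.2, -0.6, -0.7]
gripper_width: 0.567
grasp_force: 41.8
```

```bash
python3 look.py w8
```

```text
[0.626  0.1569 0.142 ] [-3.000e-04  4.210e-02  9.991e-01 -1.000e-04]
tinI 324 228
jarI 323 113
```

View pics/w8.png

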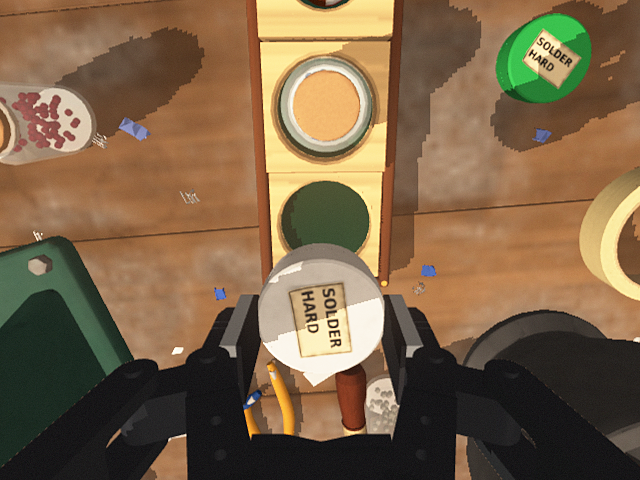

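Run:
```python
from h import *
d=np.load('w8.npz'); c=(float(d['f']),float(d['cx']),float(d['cy']),d['T'])
print(px2w('wrist',325,180,.021,c)+[.0325,0,0],px2w('wrist',281,222,.021,c),px2w('wrist',369,222,.021,c),px2w('wrist',321.5,309,.1537,c))
```

```text
[0.6276983  0.16270083 0.021     ] [0.62199791 0.12984033 0.021     ] [0.62710695 0.19082657 0.021     ] [0.61847022 0.15824459 0.1537    ]
```

The dish is centred near w8 (325,222) and the tin is held level; shifting about 2 mm in x and y, then lowering.

Converted, 0.04 m is 0.8, 0.0022 m is 0.044.

Emit:
hand_motion(ticks={"moves": [[-0.036, 0.044, 0.6, 0, 0.3], [0, 0, 0.8, 0, 0.3], [0, 0, 0.6, 0, 0.3], [0, 0, 0.24, 0, 0.3], [0, 0, 0.06, 0, 0.3], [0, 0, 0, 0, 0.3], [0, 0, 0, 0, 0.3]]})

```text
t: 25.6
eef_pos: [0.6301, 0.1602, 0.0286]
tool_rot: [0.001, 0.042, 0.999, 0.0]
contact_force: [0.1, -0.8, -0.8]
gripper_width: 0.566
grasp_force: 41.8
```

Converted, 0.002 m is 0.04, 0.0015 m is 0.03.

Emit:
hand_motion(ticks={"moves": [[0.02, -0.02, 0.04, 0, 0.3], [0, 0, 0, 0, 0.3], [0, 0, 0.03, 0, 0.3], [0, 0, 0, 0, 0.3], [0, 0, 0.02, 0, 0.3], [0, 0, 0, 0, 0.3]]})

```text
t: 26.2
eef_pos: [0.6282, 0.1594, 0.0243]
tool_rot: [0.0, 0.041, 0.999, 0.001]
contact_force: [-5.6, -0.0, 15.2]
gripper_width: 0.567
grasp_force: 43.3
```

Converted, -0.04 m is -0.8, -0.03 m is -0.6.

Emit:
hand_motion(ticks={"moves": [[0, 0, 0, 0, 0.62], [0, 0, 0, 0, 0.7], [0, 0, 0, 0, 0.8], [0, 0, 0, 0, 0.9], [0, 0, -0.1, 0, 0.9], [0, 0, -0.6, 0, 0.9], [0, 0, -0.8, 0, 0.9], [0, 0, -0.8, 0, 0.9], [0.6, 0, -0.6, 0, 0.9], [0.8, 0, -0.4, 0, 0.9], [0, 0, 0, 0, 0.9], [0, 0, 0, 0, 0.9], [0, 0, 0, 0, 0.9]]})

```text
t: 27.5
eef_pos: [0.5585, 0.1651, 0.1872]
tool_rot: [0.0, 0.041, 0.999, -0.0]
contact_force: [0.1, -0.6, 0.1]
gripper_width: 0.899
grasp_force: 0.0
```

```bash
python3 look.py w9
```

Run:
```python
from h import *
w=cv2.imread('pics/w9.png'); s=eyes.read_camera('side')[130:330,225:445]
t0=cv2.imread('pics/side0.png')
cv2.imwrite('pics/j9.png',np.hstack([cv2.resize(w,(400,300)),cv2.resize(s,(400,300))]))
```

```text
[0.5586 0.1648 0.1868] [-0.000e+00  4.160e-02  9.991e-01 -4.000e-04]
red 51 228
tinI 320 287
jarI 320 203
botI 320 96
```

View pics/j9.png

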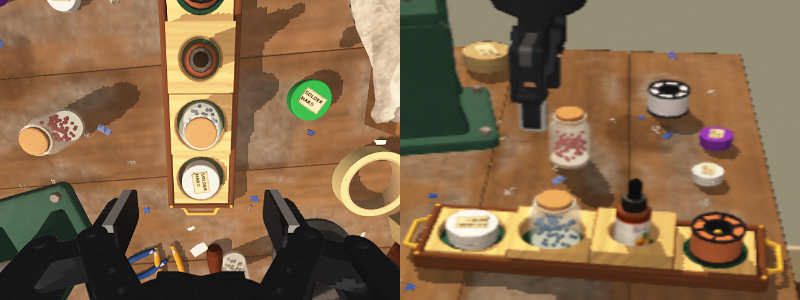

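The tin, jar, bottle and spool all sit upright and centred in their places. The silver spool and red jar are where they were, and the gripper is clear.

```bash
python3 -c "
from station import bot; print(bot.hand_in())"
```

```text
the job is handed in; nothing more can be done
None
```

The caddy is packed and the job is handed in at about 27.5 s: the copper spool, blue jar, dropper bottle and white tin are each in their own place and released. The silver spool and red jar were not touched. The hand-in returned no verdict.

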